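# Draw a slide carrier from the magazine onto the viewing base

### The arm

A 6-joint arm with a two-finger parallel gripper is mounted at the origin on the work surface. World frame = base frame: x ahead of the robot, y to its left, z up, the work surface at z = 0. Lengths are in m, angles in rad, forces in N, time in s.
With the tool pointing down it reaches from about 0.325 to 0.85 m from the base axis. Payload 4.4 kg.
Tool frame: the origin (TCP) lies midway between the tips of the shut fingers; the grasp point (between the pads) lies 19 mm behind it (r.grip_point_offset is the distance from the TCP to the grasp point, in m); z points along the fingers, y is the line along which they close (so a half turn about z gives the same grasp; the last joint's range is limited). The gripper opens to 94 mm and grips with 3 to 60 N. Pads are 16 mm wide; open, the fingers measure 119 mm over their backs; the gripper's body (75 mm by 177 mm) begins 78 mm behind the grasp point.
Start: joints at [-1.49, 0.207, 1.542, -0, 1.393, -0.15], TCP at [0.132, -0.56, 0.205] pointing down, gripper open.
Joint ranges: [-2.73, 2.73], [-0.86, 2.22], [0.23, 2.46], [-1.11, 4.25], [0.08, 2.63], [-2.82, 2.82]. Speed limits (rad/s): [2.79, 2.79, 3.14, 3.14, 3.14, 3.14].

### API

Orientations are given as [roll, pitch, yaw] about the fixed x, y, z axes, in that order (R = Rz(yaw) Ry(pitch) Rx(roll)).
In Python, from bench import r gives the robot as it stands. The module is installed in compiled form; this text tells all that it offers.
- The arm moves only by the shell command python3 -m crank 'ROWS' [FORCE]. ROWS is JSON, one flat list of numbers, 7 for each row, row after row: the shift along the tool's x, y, z in cm, then the turn, a rotation vector about the tool's x, y, z in rad, then the closure, from -1 (fully open) to 1 (shut). A call has 1 to 12 rows; each row shifts and turns the commanded pose from where the row before left it, along the tool's axes as they then stand; what a row does not reach is not made up. A row lasts 1/12 s, in which the tool goes at most 41.7 mm and 7.16 degrees, less where a joint would pass 70% of its speed; a pose out of reach is approached as far as the arm can. A call with a gripper value outside its range is refused whole. The fingers move at their own pace and stop on an object; FORCE is the grip in N (left out, the last holds). Time passes only in rows, so rows that do not move let the fingers close. It gives the time, the measured TCP pose, the force and the opening at its end, in the units of the state.
- r.get_state(): the state, without advancing time (a new reading comes with each control period).
- r.snapshot(name): name is "side" or "top"; returns a dict with "frame" (480x640x3 uint8, red, green, blue), "vertical_fov" (degrees; the focal length in pixels is half the picture's height over the tangent of half this angle, whatever the lens; pixels are square), "cx", "cy" (the principal point, pixels), "R" (3x3) and "t" (3): a world point X has camera coordinates R X + t. Camera axes: x right, y down, z forward; pixel columns grow to the right and rows downward; lengths in m; the calibration is good to about 2 mm. A picture is of the moment at which its call begins. There is no depth.
- r.close_job(): hands the job in, once; it reports no verdict.
The state is a dict: "time": time; "joint_pos": joint angles; "joint_vel": joint speeds; "tau": joint torques, N m; "ee_pos": TCP position; "ee_rot": TCP orientation; "contact_force": force on the tool from outside, world axes, zero at the start; "moment": the same for the moment, N m; "width": finger opening in m.
Only numpy, scipy, OpenCV 4.12 (cv2) and the standard library are available. Lean on these libraries where they do the work, as an engineer would, in place of code of your own. Each camera call takes 0.05 s, during which the arm holds its last target. There are 200 camera calls.

### The job

Pull the bottom blue slide carrier out through the mouth of its magazine and lay it flat on the black plate of the white viewing base, centred and squared up along the plate, either way round. Set it down rather than dropping it, let go, and leave the next blue carrier and the white one at the other mouth in their magazines.

Things in the scene. Friction and masses are not known exactly. Their poses are not given: they have to be found in the camera images.
- blue0: Bottom blue slide carrier: flat plastic plate 120 x 50 x 8 mm, 60 g. Origin: centre of its underside, 25 mm above the bench at first; x along its length, z up. Its -x end (roughly towards the robot) sticks 40 mm out of a magazine's mouth, free below and at both sides: grip it there across the 50 mm width from above. It slides out straight along its own -x, clear after 85 mm, with slight friction.
- blue1: The next blue carrier (same plate, origin, axes), one of three lying loosely on the bottom one inside the grey-walled, open-topped, fixed magazine (132 x 66 mm, 62 mm high; long side along the carriers' x). The mouth is 12 mm high and passes one carrier at a time. This one stays in the magazine and drops 8 mm once the bottom one is out.
- white0: Bottom carrier of the other, identical magazine, which holds four white carriers: same plate, origin and axes, sticking out of its mouth in the same way. Not wanted: leave it where it is.
- stage (a point): Centre of the top face of the flat black plate on the fixed white viewing base, 50 mm above the bench. Plate: 150 mm along this point's x, 80 mm along its y, 5 mm above the white housing (180 x 130 mm). z up. The two magazines and the base stand in a row across the bench in any order, each turned up to 17 degrees, so the plate's x also points roughly away from the robot.
Things that resemble listed ones, but are neither listed nor needed, are in the scene too. What is shaped like the part that bears stage but yellow is not meant. What is shaped like the blue0 but red is not meant.

How it is judged:
On the way, in this order (a step that is already met when the one before it is completed fails the run):
1. the bottom blue carrier has been drawn out of its magazine (distance of blue0 from where it was at the start of the episode above 0.08 m), for 0.1 s.
2. the carrier is brought down to the black plate (underside within 15 mm of it) while still held by the fingers (horizontal distance between blue0 and stage below 0.04 m and z of blue0 in the frame of stage below 0.015 m and contact force between the fingers and blue0 above 0.5 N), for 0.05 s.
At the end, for the whole second after the job is handed in: The former bottom blue carrier rests released, flat on the black plate: centre within 15 mm of the plate's, length within 10 degrees of the plate's (either way round). The next blue carrier is within 20 mm of its start (it drops 8 mm), the bottom white one within 15 mm (horizontal distance between blue0 and stage below 0.015 m and z of blue0 in the frame of stage between -0.003 and 0.004 m and angle between the x axis of blue0 and the x axis of stage, either way round below 0.175 rad and angle between blue0's own z axis and vertical below 0.06 rad and linear speed of blue0 below 0.02 m/s and distance of blue1 from where it was at the start of the episode below 0.02 m and distance of white0 from where it was at the start of the episode below 0.015 m); the robot touches nothing.
It fails at once if the bottom white carrier is pulled or pushed by more than 25 mm (distance of white0 from where it was at the start of the episode above 0.025 m).
It fails at once if the next blue carrier leaves its place by more than 30 mm (distance of blue1 from where it was at the start of the episode above 0.03 m).
It also fails if it takes over 48 s, if anything falls off the work surface, if the arm or the gripper's body presses on something with over 40 N, if the wrist force passes 120 N, or if a joint passes its speed limit or range.

## Working session

There is one attempt and no reset: what is moved stays moved. The work goes in short steps, Python scripts to look and compute and a shell command to move; the robot and the scene stay as the last step left them, time stands still between calls to the robot, and variables do not carry over. Pictures are saved under pics/ and viewed, on a budget of 10 in all, crops included, one or two more only if the job needs it, and the job is handed in when it is done.

```bash
mkdir -p pics; python3 - <<'E'
from bench import r
import cv2,pickle
d={}
for n in("top","side"):
    s=r.snapshot(n);d[n]=s;cv2.imwrite(f"pics/{n}0.png",s["frame"][:,:,::-1]);print(n,s["vertical_fov"],s["cx"],s["cy"],s["R"],s["t"])
pickle.dump(d,open("s0.pkl","wb"));print(r.get_state(),r.grip_point_offset)
E
```

```text
top 48.15455962177786 328.2682369514278 235.4844740249253 [[ 0.01515788 -0.9998266   0.01081668]
 [-0.98789337 -0.0166456  -0.15423879]
 [ 0.1543921  -0.0083478  -0.98797439]] [0.03246115 0.4784531  1.0155392 ]
side 51.27840169463268 322.1498579594053 234.90570004233845 [[-0.99041846 -0.13783944 -0.00845892]
 [-0.09987802  0.75726265 -0.64542827]
 [ 0.0953711  -0.63839922 -0.76377404]] [0.49842538 0.05168799 0.95036153]
{'time': 0.1, 'joint_pos': array([-1.48949114e+00,  2.07328439e-01,  1.54278893e+00,  5.78758282e-07,
        1.39348894e+00, -1.50473071e-01]), 'joint_vel': array([-0.00042124, -0.00146484, -0.00431897, -0.00152874,  0.00077421,
       -0.00016874]), 'tau': array([-2.95973896e-04, -3.71865070e+01, -2.82291162e+01,  7.01327738e-02,
        3.10914230e-02, -4.99731073e-05]), 'ee_pos': array([ 0.1320278 , -0.5589004 ,  0.20442103]), 'ee_rot': array([-3.13960184e+00, -3.02421127e-04,  2.31777856e-01]), 'contact_force': array([-0.02381418, -0.7138571 ,  0.60590493]), 'moment': array([-0.03321515,  0.018226  ,  0.00019636]), 'width': 0.09406640017389234} 0.0188
```

View pics/top0.png

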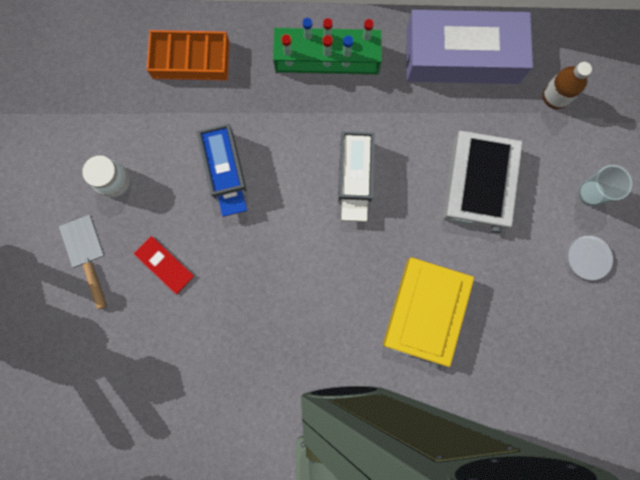

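View pics/side0.png

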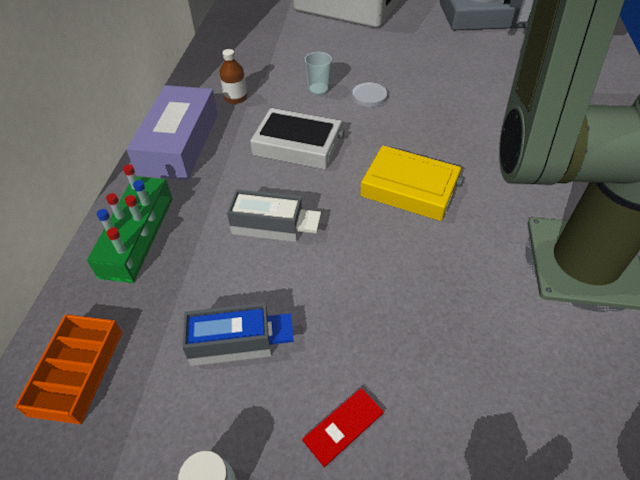

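Top view: the wanted blue tongue is at (233,205). It could be confused with the white tongue (355,211) or the loose red plate (165,265), and other blue bits are the vial caps at (308,23) and (348,42). The black plate is at (487,177); the yellow base at (430,310) is a decoy. By the description I choose the blue tongue at the grey magazine and the black plate on the white housing.

```bash
cat > h.py <<'E'
import numpy as np,cv2
def ray(s,uv,z):
    f=240/np.tan(np.radians(s["vertical_fov"]/2));R=np.array(s["R"]);t=np.array(s["t"])
    uv=np.atleast_2d(np.array(uv,float));d=np.c_[(uv[:,0]-s["cx"])/f,(uv[:,1]-s["cy"])/f,np.ones(len(uv))]@R
    c=-R.T@t;return c+d*((z-c[2])/d[:,2])[:,None]
def blob(m,near):
    n,l,st,c=cv2.connectedComponentsWithStats(m.astype(np.uint8))
    ok=[i for i in range(1,n) if st[i,4]>60];i=min(ok,key=lambda i:np.hypot(*(c[i]-near)))
    return (l==i).astype(np.uint8)
def worldrect(s,m,z):
    ct=max(cv2.findContours(m,0,1)[0],key=cv2.contourArea)[:,0,:]
    P=ray(s,ct,z)[:,:2];(c,wh,a)=cv2.minAreaRect((P*1000).astype(np.float32))
    b=cv2.boxPoints((c,wh,a));e=[b[1]-b[0],b[2]-b[1]];e=max(e,key=np.linalg.norm);e=e*np.sign(e[0])
    return np.array(c),np.array(wh),np.degrees(np.arctan2(e[1],e[0]))
def plate(s,near):
    f=s["frame"].astype(int);return blob(f.max(2)<45,near)
def blue(s):
    h=cv2.cvtColor(s["frame"],cv2.COLOR_RGB2HSV);return (h[...,0]>105)&(h[...,0]<130)&(h[...,1]>150)&(h[...,2]>50)
E
python3 - <<'E'
import pickle;from h import *
d=pickle.load(open("s0.pkl","rb"))
for n,p,q,t in(("top",(487,177),(222,160),(233,207)),("side",(297,130),(228,328),(284,329))):
    s=d[n];print(n,"plate",worldrect(s,plate(s,p),.05))
    for k,z in((q,.057),(t,.033)):
        m=blob(blue(s),k);print(m.sum(),worldrect(s,m,z))
s=d["top"];a=cv2.resize(s["frame"][110:230,180:300,::-1],None,fx=4,fy=4,interpolation=cv2.INTER_CUBIC)
s=d["side"];b=cv2.resize(s["frame"][280:400,190:310,::-1],None,fx=4,fy=4,interpolation=cv2.INTER_CUBIC)
c=np.hstack([a[:,:400],b[:,80:]]);cv2.imwrite("pics/c.png",c);print(c.shape)
E
```

```text
top plate (array([ 598.0435791 , -268.60488892]), array([ 75.50720215, 146.12049866]), np.float32(-9.088376))
964 (array([623.57104492, 254.71939087]), array([119.96516418,  50.52610016]), np.float32(15.302727))
434 (array([540.49243164, 231.75823975]), array([41.96287537, 48.92402649]), np.float32(-75.31988))
side plate (array([ 599.57879639, -266.03479004]), array([ 81.74068451, 149.11877441]), np.float32(-9.062645))
1338 (array([624.27661133, 254.50154114]), array([121.14494324,  49.1652832 ]), np.float32(15.237305))
630 (array([540.78222656, 234.9445343 ]), array([40.16201401, 53.69599533]), np.float32(-74.09452))
(480, 800, 3)
```

View pics/c.png

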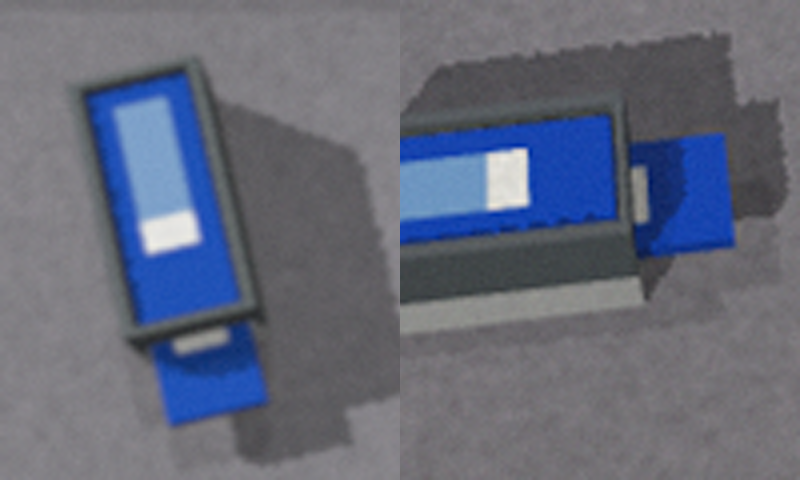

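Both views agree: the blue tongue sits outside the mouth at crop (215,375), the carrier yaw is about 15.2°, and the tongue centre is near (540,232) mm. The plate centre is near (599,-267) mm, yaw about -9.1°. I'll grip with the fingertips only, so the tips clear the plate when the carrier is laid down.

```bash
cat > go.py <<'E'
import sys,numpy as np;from bench import r
from scipy.spatial.transform import Rotation as Q
x,y,z,yaw=map(float,sys.argv[1:5]);s=r.get_state();R=Q.from_euler('xyz',s["ee_rot"])
T=Q.from_euler('xyz',[np.pi,0,np.radians(yaw)])
print("cm",np.round(R.inv().apply(np.array([x,y,z])/1000-s["ee_pos"])*100,2),"rot",np.round((R.inv()*T).as_rotvec(),4))
print(s["time"],np.round(s["ee_pos"]*1000,1),np.round(s["ee_rot"],4),"F",np.round(s["contact_force"],1),"w",round(s["width"],4))
E
python3 go.py 540 232 150 15.2
```

```text
cm [ 57.87 -67.59   5.59] rot [-0.002  -0.0003 -0.0335]
0.1 [ 132.  -558.9  204.4] [-3.1396e+00 -3.0000e-04  2.3180e-01] F [-0.  -0.7  0.6] w 0.0941
```

```bash
python3 -m crank '[2.41,-2.82,0,0,0,0,-1, 2.41,-2.82,0,0,0,0,-1, 2.41,-2.82,0,0,0,0,-1, 2.41,-2.82,0,0,0,0,-1, 2.41,-2.82,0,0,0,0,-1, 2.41,-2.82,0,0,0,0,-1, 2.41,-2.82,0,0,0,0,-1, 2.41,-2.82,0,0,0,0,-1, 2.41,-2.82,0,0,0,0,-1, 2.41,-2.82,0,0,0,0,-1, 2.41,-2.82,0,0,0,0,-1, 2.41,-2.82,0,0,0,0,-1]' 40
python3 -m crank '[2.41,-2.82,0,0,0,0,-1, 2.41,-2.82,0,0,0,0,-1, 2.41,-2.82,0,0,0,0,-1, 2.41,-2.82,0,0,0,0,-1, 2.41,-2.82,0,0,0,0,-1, 2.41,-2.82,0,0,0,0,-1, 2.41,-2.82,0,0,0,0,-1, 2.41,-2.82,0,0,0,0,-1, 2.41,-2.82,0,0,0,0,-1, 2.41,-2.82,0,0,0,0,-1, 2.41,-2.82,0,0,0,0,-1, 2.41,-2.82,0,0,0,0,-1]'
python3 -m crank '[0,0,0,0,0,-0.0335,-1, 0,0,0,0,0,0,-1, 0,0,0,0,0,0,-1]'; python3 go.py 540 232 80 15.2
```

```text
time: 1.1
ee_pos: [0.3359, -0.162, 0.2053]
ee_rot: [3.142, -0.0, 0.231]
contact_force: [1.2, -0.4, -0.1]
width: 0.0941
time: 2.1
ee_pos: [0.5396, 0.2338, 0.2047]
ee_rot: [3.141, 0.001, 0.232]
contact_force: [0.3, -0.7, -0.5]
width: 0.0942
time: 2.35
ee_pos: [0.5389, 0.2319, 0.2045]
ee_rot: [3.141, 0.002, 0.265]
contact_force: [-0.2, -1.6, -0.0]
width: 0.0939
cm [ 0.13  0.02 12.45] rot [ 0.0003  0.002  -0.0001]
2.35 [538.9 231.9 204.5] [3.1413e+00 2.0000e-03 2.6520e-01] F [-0.2 -1.6 -0. ] w 0.0939
```

```bash
python3 -m crank '[0.1,0,2.5,0,0,0,-1, 0,0,2.5,0,0,0,-1, 0,0,2.5,0,0,0,-1, 0,0,2.5,0,0,0,-1, 0,0,2.5,0,0,0,-1, 0,0,2,0,0,0,-1, 0,0,1.5,0,0,0,-1, 0,0,1,0,0,0,-1, 0,0,0.75,0,0,0,-1, 0,0,0,0,0,0,-1, 0,0,0,0,0,0,-1]'; python3 go.py 540 232 27 15.2
python3 - <<'E'
from bench import r
import cv2,numpy as np
a=cv2.resize(r.snapshot("side")["frame"][260:380,200:330,::-1],None,fx=4,fy=4,interpolation=2);cv2.imwrite("pics/d.png",a[:,:520])
E
```

```text
time: 3.27
ee_pos: [0.5408, 0.2319, 0.0285]
ee_rot: [3.142, -0.001, 0.265]
contact_force: [0.4, 0.8, 0.2]
width: 0.0938
cm [-0.08 -0.03  0.15] rot [ 0.0001 -0.0006 -0.0008]
3.2667 [540.8 231.9  28.5] [ 3.1415e+00 -6.0000e-04  2.6450e-01] F [0.4 0.8 0.2] w 0.0938
```

View pics/d.png

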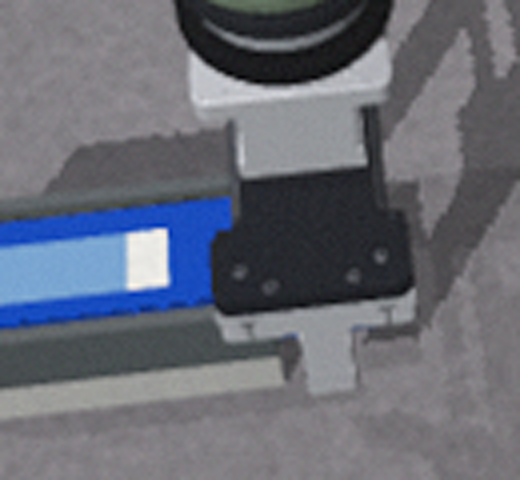

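The near finger at crop (330,350) is outside the carrier and clear of the magazine's end (290,370). I go down 2 mm and close.

```bash
python3 -m crank '[0,0,0.25,0,0,0,-1, 0,0,0,0,0,0,0, 0,0,0,0,0,0,1, 0,0,0,0,0,0,1, 0,0,0,0,0,0,1, 0,0,0,0,0,0,1, 0,0,0,0,0,0,1, 0,0,0,0,0,0,1, 0,0,0,0,0,0,1, 0,0,0,0,0,0,1]' 40; python3 go.py 450 208 27 15.2
```

```text
time: 4.15
ee_pos: [0.5405, 0.2323, 0.0255]
ee_rot: [-3.141, 0.0, 0.265]
contact_force: [-0.3, 0.5, 0.3]
width: 0.0495
cm [-9.37 -0.03 -0.15] rot [-0.0002  0.0001 -0.    ]
4.15 [540.5 232.3  25.5] [-3.1414e+00  1.0000e-04  2.6530e-01] F [-0.3  0.5  0.3] w 0.0495
```

```bash
python3 -m crank '[-0.5,0,0,0,0,0,1, -1,0,0,0,0,0,1, -1,0,0,0,0,0,1, -1,0,0,0,0,0,1, -1,0,0,0,0,0,1, -1,0,0,0,0,0,1, -1,0,0,0,0,0,1, -1,0,0,0,0,0,1, -1,0,0,0,0,0,1, -1,0,0,0,0,0,1, -1,0,0,0,0,0,1, -0.5,0,0,0,0,0,1]'
python3 -m crank '[0,0,-2,0,0,0,1, 0,0,-2,0,0,0,1, 0,0,-2,0,0,0,1, 0,0,-2,0,0,0,1, 0,0,0,0,0,0,1, 0,0,0,0,0,0,1]'; python3 go.py 450 208 27 15.2
python3 - <<'E'
from bench import r
import cv2,numpy as np
a=r.snapshot("side")["frame"][200:440,150:470,::-1];b=r.snapshot("top")["frame"][100:340,160:300,::-1]
c=cv2.resize(np.hstack([a,b]),None,fx=1.7,fy=1.7,interpolation=2);cv2.imwrite("pics/e.png",c)
E
```

```text
time: 5.15
ee_pos: [0.4322, 0.2029, 0.025]
ee_rot: [-3.142, 0.002, 0.265]
contact_force: [0.0, -0.2, -0.7]
width: 0.0494
time: 5.65
ee_pos: [0.4353, 0.2036, 0.1063]
ee_rot: [3.142, -0.003, 0.265]
contact_force: [0.1, -0.6, -1.5]
width: 0.0494
cm [ 1.51 -0.04  7.94] rot [ 0.     -0.0032 -0.    ]
5.65 [435.3 203.6 106.3] [ 3.1415 -0.0032  0.2653] F [ 0.1 -0.6 -1.5] w 0.0494
```

View pics/e.png

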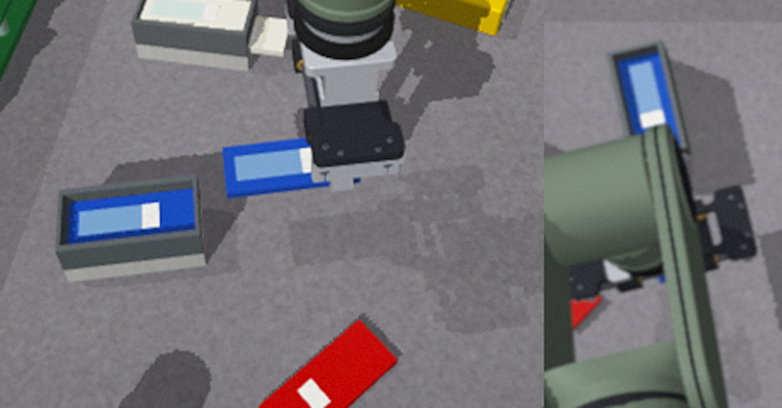

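The carrier is out, held level (far end at crop (228,170)), and the next blue one is down in its magazine. Now across to the plate at height.

```bash
python3 - <<'E'
from bench import r
from h import *
s=r.snapshot("side");st=r.get_state();z=st["ee_pos"][2]+.0075
f=s["frame"];m=blue(s).astype(np.uint8);m=cv2.morphologyEx(m,cv2.MORPH_CLOSE,np.ones((3,3)))
b=blob(m,(270,290));ct=max(cv2.findContours(b,0,1)[0],key=cv2.contourArea)[:,0,:]
P=ray(s,ct,z)[:,:2]-st["ee_pos"][:2];y=st["ee_rot"][2];u=np.array([np.cos(y),np.sin(y)]);a=P@u*1000;c=P@[-u[1],u[0]]*1000
print(b.sum(),"along",a.max(),np.percentile(a,90),"across",c.min(),c.max())
E
python3 go.py 559 -261 150 15.2
```

```text
882 along 101.72968085045318 100.07887594785339 across -25.20404987238739 29.64357163672905
cm [-1.000e-02  4.808e+01 -4.620e+00] rot [-0.      0.0031 -0.    ]
5.8 [432.9 203.  103.8] [-3.1416e+00  3.1000e-03  2.6530e-01] F [-0.7 -0.4 -0.3] w 0.0494
```

```bash
python3 -m crank '[0,0,-1.5,0,0,0,1, 0,0.5,-1.6,0,0,0,1, 0,1.5,-1.5,0,0,0,1, 0,2.5,0,0,0,0,1, 0,3,0,0,0,0,1, 0,3,0,0,0,0,1, 0,3,0,0,0,0,1, 0,3,0,0,0,0,1, 0,3,0,0,0,0,1, 0,3,0,0,0,0,1, 0,3,0,0,0,0,1, 0,3,0,0,0,0,1]'
python3 -m crank '[0,3,0,0,0,0,1, 0,3,0,0,0,0,1, 0,3,0,0,0,0,1, 0,3,0,0,0,0,1, 0,3,0,0,0,0,1, 0,2.2,0,0,0,0,1, 0,1.4,0,0,0,0,1, 0,0.7,0,0,0,0,1, 0,0,0,0,0,0,1, 0,0,0,0,0,0,1]'
python3 -m crank '[0,0,0,0,0,0.05,1, 0,0,0,0,0,0.08,1, 0,0,0,0,0,0.08,1, 0,0,0,0,0,0.08,1, 0,0,0,0,0,0.08,1, 0,0,0,0,0,0.053,1, 0,0,0,0,0,0,1, 0,0,0,0,0,0,1, 0,0,0,0,0,0,1]'
python3 go.py 559 -261 75 -9.07
```

```text
time: 6.8
ee_pos: [0.508, -0.0728, 0.1494]
ee_rot: [-3.14, 0.003, 0.265]
contact_force: [0.7, 0.5, -0.6]
width: 0.0493
time: 7.63
ee_pos: [0.5591, -0.2568, 0.1505]
ee_rot: [-3.14, 0.001, 0.266]
contact_force: [0.4, 0.2, -0.8]
width: 0.0492
time: 8.38
ee_pos: [0.5596, -0.2569, 0.1514]
ee_rot: [-3.141, 0.0, -0.155]
contact_force: [-0.2, 0.2, -0.5]
width: 0.0496
cm [0.01 0.42 7.64] rot [-0.0003  0.0003  0.0029]
8.3833 [ 559.6 -256.9  151.4] [-3.1413e+00  3.0000e-04 -1.5540e-01] F [-0.2  0.2 -0.5] w 0.0496
```

Down to about 20 mm above the plate, then look.

```bash
python3 -m crank '[0,0.2,1.2,0,0,0,1, 0,0.2,1.2,0,0,0.003,1, 0,0,1.2,0,0,0,1, 0,0,1.2,0,0,0,1, 0,0,1.2,0,0,0,1, 0,0,1.0,0,0,0,1, 0,0,0.6,0,0,0,1, 0,0,0,0,0,0,1, 0,0,0,0,0,0,1]'
python3 go.py 559 -261 53 -9.07
python3 - <<'E'
from bench import r
import cv2,numpy as np
from h import *
st=r.get_state()
for n,w in (("side",(270,125)),("top",(490,150))):
    s=r.snapshot(n);b=blob(cv2.morphologyEx(blue(s).astype(np.uint8),cv2.MORPH_CLOSE,np.ones((3,3))),w)
    ct=max(cv2.findContours(b,0,1)[0],key=cv2.contourArea)[:,0,:]
    P=ray(s,ct,st["ee_pos"][2]+.0075)[:,:2]*1000-[598.8,-267.3];y=np.radians(-9.07);u=np.array([np.cos(y),np.sin(y)]);a=P@u;c=P@[-u[1],u[0]]
    print(n,b.sum(),ct.mean(0),"along",a.max(),np.percentile(a,90),"across",c.min(),c.max())
    cv2.imwrite(f"pics/f{n}.png",s["frame"][:,:,::-1])
a=cv2.imread("pics/fside.png")[60:220,200:360];b=cv2.imread("pics/ftop.png")[90:250,410:570]
cv2.imwrite("pics/f.png",cv2.resize(np.hstack([a,b]),None,fx=2.5,fy=2.5,interpolation=2))
E
```

```text
time: 9.13
ee_pos: [0.5589, -0.2617, 0.0749]
ee_rot: [-3.141, 0.001, -0.161]
contact_force: [0.3, 0.3, -1.2]
width: 0.0495
cm [-0.   -0.07  2.19] rot [-0.0004  0.0007 -0.0024]
9.1333 [ 558.9 -261.7   74.9] [-3.1412e+00  7.0000e-04 -1.6070e-01] F [ 0.3  0.3 -1.2] w 0.0495
side 362 [286.11409396 116.32885906] along 60.48867704559338 56.63124310338171 across -25.248921364255537 35.10912378157988
top 160 [486.63636364 146.69090909] along 60.04068097428056 59.49832066241322 across -8.524260555566883 27.193453888787584
```

View pics/f.png

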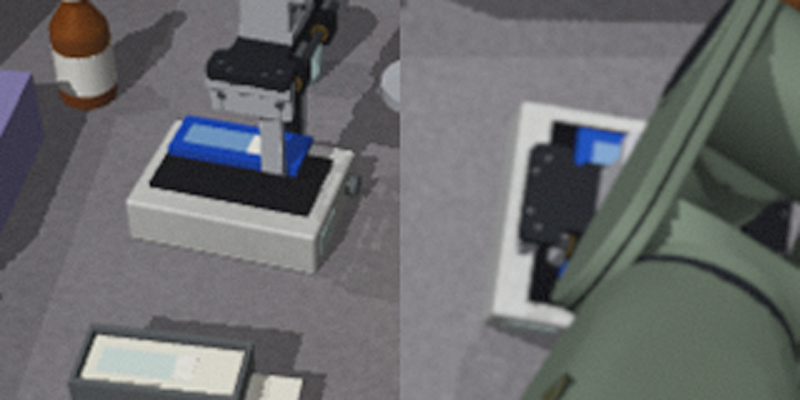

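The carrier's far end sits at +60 mm and its sides at about ±25 mm around the plate centre, so it is aligned. I lower it gently.

```bash
python3 -m crank '[0,0,0.5,0,0,0,1, 0,0,0.5,0,0,0,1, 0,0,0.5,0,0,0,1, 0,0,0.4,0,0,0,1, 0,0,0.2,0,0,0,1, 0,0,0,0,0,0,1, 0,0,0,0,0,0,1]'
python3 -m crank '[0,0,0.1,0,0,0,1, 0,0,0.05,0,0,0,1, 0,0,0,0,0,0,1]'
python3 -m crank '[0,0,0.05,0,0,0,1, 0,0,0,0,0,0,1]'; python3 go.py 559 -261 51 -9.07
```

```text
time: 9.82
ee_pos: [0.5589, -0.2618, 0.0541]
ee_rot: [-3.141, 0.0, -0.161]
contact_force: [-0.3, -0.4, -1.5]
width: 0.0492
time: 10.07
ee_pos: [0.5591, -0.2619, 0.053]
ee_rot: [3.142, -0.0, -0.161]
contact_force: [-0.3, -0.3, -0.2]
width: 0.0494
time: 10.23
ee_pos: [0.5591, -0.2619, 0.0525]
ee_rot: [3.142, -0.0, -0.161]
contact_force: [0.9, -0.3, -1.5]
width: 0.0492
cm [-0.02 -0.09  0.15] rot [ 0.     -0.0001 -0.0024]
10.2333 [ 559.1 -261.9   52.5] [ 3.1416e+00 -1.0000e-04 -1.6070e-01] F [ 0.9 -0.3 -1.5] w 0.0492
```

```bash
python3 -m crank '[0,-0.05,0.05,0,0,0,1, 0,0,0,0,0,0,1, 0,0,0,0,0,0,1]'
python3 -m crank '[0,0,0.05,0,0,0,1, 0,0,0,0,0,0,1, 0,0,0,0,0,0,1]'
python3 -m crank '[0,0,0.05,0,0,0,1, 0,0,0,0,0,0,1, 0,0,0,0,0,0,1]'
```

```text
time: 10.48
ee_pos: [0.5591, -0.2613, 0.0519]
ee_rot: [-3.142, 0.0, -0.161]
contact_force: [-0.7, 0.5, -0.5]
width: 0.0496
time: 10.73
ee_pos: [0.5591, -0.2613, 0.0514]
ee_rot: [-3.142, 0.0, -0.161]
contact_force: [0.6, -0.1, -0.3]
width: 0.0495
time: 10.98
ee_pos: [0.5591, -0.2613, 0.0509]
ee_rot: [-3.142, 0.0, -0.161]
contact_force: [0.0, -0.2, -0.8]
width: 0.0497
```

```bash
python3 -m crank '[0,0,0.05,0,0,0,1, 0,0,0,0,0,0,1, 0,0,0,0,0,0,1]'
python3 -m crank '[0,0,0.04,0,0,0,1, 0,0,0,0,0,0,1, 0,0,0,0,0,0,1]'
```

```text
time: 11.23
ee_pos: [0.5592, -0.2614, 0.0505]
ee_rot: [3.142, -0.0, -0.161]
contact_force: [-0.3, -0.3, -0.7]
width: 0.0498
time: 11.48
ee_pos: [0.5592, -0.2615, 0.0504]
ee_rot: [3.141, -0.0, -0.161]
contact_force: [-2.4, 1.0, 2.3]
width: 0.0496
```

Contact is felt (+2.3 N at z 50.4 mm). I release and retreat.

```bash
python3 -m crank '[0,0,0,0,0,0,0.3, 0,0,0,0,0,0,-0.2, 0,0,0,0,0,0,-0.6, 0,0,0,0,0,0,-0.6, 0,0,0,0,0,0,-0.6, 0,0,0,0,0,0,-0.6]' 5
python3 -m crank '[0,0,-0.5,0,0,0,-0.6, 0,0,-1.5,0,0,0,-0.6, 0,0,-2.5,0,0,0,-0.6, 0,0,-2.5,0,0,0,-0.6, 0,0,-2.5,0,0,0,-0.6, 0,0,-2.5,0,0,0,-0.6, -2,0,-1,0,0,0,-0.6, -3,0,0,0,0,0,-0.6, -3,0,0,0,0,0,-0.6, -3,0,0,0,0,0,-0.6, -3,0,0,0,0,0,-0.6, -2,0,0,0,0,0,-0.6]'
python3 -m crank '[0,3,0,0,0,0,-0.6, 0,3,0,0,0,0,-0.6, 0,3,0,0,0,0,-0.6, 0,3,0,0,0,0,-0.6, 0,3,0,0,0,0,-0.6, 0,3,0,0,0,0,-0.6, 0,2,0,0,0,0,-0.6, 0,0,0,0,0,0,-0.6, 0,0,0,0,0,0,-0.6]'
python3 - <<'E'
from bench import r
from h import *
for n,w in (("side",(295,125)),("top",(487,177))):
    s=r.snapshot(n);m=cv2.morphologyEx(blue(s).astype(np.uint8),cv2.MORPH_CLOSE,np.ones((5,5)));b=blob(m,w)
    print(n,worldrect(s,b,.058));cv2.imwrite(f"pics/g{n}.png",s["frame"][:,:,::-1])
a=cv2.imread("pics/gside.png")[80:400,170:360];b=cv2.imread("pics/gtop.png")[90:410,160:560]
cv2.imwrite("pics/g.png",cv2.resize(np.hstack([a,b]),None,fx=1.35,fy=1.35,interpolation=2))
E
```

```text
time: 11.98
ee_pos: [0.5594, -0.2619, 0.0503]
ee_rot: [3.141, -0.001, -0.161]
contact_force: [-0.6, -1.6, 2.7]
width: 0.0747
time: 12.98
ee_pos: [0.3986, -0.2342, 0.1794]
ee_rot: [-3.14, 0.002, -0.161]
contact_force: [0.7, 0.1, -0.8]
width: 0.0753
time: 13.73
ee_pos: [0.3688, -0.4331, 0.1795]
ee_rot: [-3.14, 0.001, -0.162]
contact_force: [0.1, 0.2, 0.4]
width: 0.0755
side (array([ 600.00549316, -263.89627075]), array([ 62.38782501, 123.23647308]), np.float32(-8.849808))
top (array([ 598.44866943, -267.72192383]), array([ 56.37054062, 125.44242096]), np.float32(-8.655398))
```

View pics/g.png

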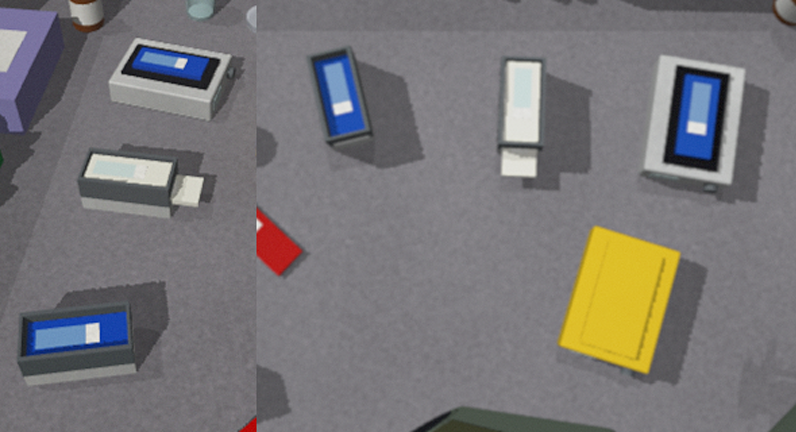

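The blue carrier lies flat, centred and square on the black plate at crop (697,118). The white tongue (519,160) is unmoved, and the remaining blue stack is inside its magazine (341,98). I'm handing in.

```bash
python3 -c "
from bench import r
r.close_job();print(r.get_state()['contact_force'])"
```

```text
the job is handed in; nothing more can be done
the job is handed in; nothing more can be done
```

I drew the bottom blue carrier out of its magazine with a fingertip grip. I carried it over the white magazine, turned it to match the plate and lowered it until contact (+2.3 N). Then I released it and moved the arm clear, and handed the job in at about 14 s of the 48 s allowed.

- **Position on the plate:** the top view puts the carrier's centre within about 1 mm of the plate's, and the side view about 3–4 mm off (mostly in y). The side view's outline includes the carrier's side face. Both are well inside the 15 mm limit.
- **Alignment and flatness:** the yaw error is under 0.5° and the carrier looks flat in both views. I did not measure its tilt or height after release.
- **Other carriers:** the white carrier and the remaining blue stack look in place in the last pictures. I checked those by eye only and did not measure their shift.

No check failed. The hand-in reports no verdict.

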